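# Find the loose hold-down bolt of a carving turntable and hold its cap open

### The job

The carver's turntable wobbles because one of its three capped hold-down bolts is loose. First put its brake on by turning the knob clockwise until it clicks past its detent, then tap down on the bolts through their shut caps to find the one that gives, and lift only that bolt's spring cap more than halfway open for the key. Finish while still holding the cap open with the fingers, and leave the monkey and everything else on the bench alone.

Things in the scene. Friction and masses are not known exactly. Their poses are not given: they have to be found in the camera images.
- turntable: Cast-iron turntable stand, bolted down; place and yaw differ per run. Origin on the bench at its centre, z up. Three feet (26 mm wide, 18 high) carry capped bolts 106 mm from the centre at 120 (foot 1), 0 (foot 2) and -120 degrees (foot 3) from +x; a fourth arm carries the brake knob, axis at x = -104 mm, y = 0, on a round housing 54 mm across, 24 high.
- platter: Iron platter above the stand's hub, 120 mm across, 10 thick, its top 42 mm above the bench, with the half-carved boxwood monkey stuck on its middle (35 mm wide, top 95 mm above the bench). Turns about the stand's vertical axis until the brake is on. Origin on that axis at the platter's underside. Not to be touched.
- knob_grip (a point): Point on the vertical axis of the brake knob, 46 mm above the bench, at mid-height of its grip bar. The bar is 42 mm long and 13 thick, stands from 32 to 58 mm above the bench on a disc 44 mm across, and runs along this point's x axis (turning with the knob). Site z is up.
- knob_turn (a joint): Turn of the brake knob, rad, growing CLOCKWISE seen from above; stops at 0 and 1.3. It starts off, between 0 and 0.25. From about 0.35 a sprung detent resists with up to 0.09 N m; its crest is near 0.7, and from about 0.76 the knob snaps on by itself to about 1.06: clicked, brake on.
- cap_1: Brass spring-shut flip cap of foot 1. Origin on its hinge line, 82 mm from the stand's centre, 32 above the bench; x runs to the free end (outwards when shut), y along the hinge, z up when shut. Plate 30 mm wide, x = 4 to 46, z = -2 to 3 mm, side skirts down to z = -7.5 as far as x = 31. Both sides are clear for fingers across the width. About 1 N at the free end holds it up.
- cap_1_top (a point): Tapping place on top of cap 1, above the bolt: x = 26, z = 4.2 mm in the cap's frame, 36 mm above the bench while the cap is shut and its bolt has not given.
- cap_1_angle (a joint): Opening angle of cap 1, rad: 0 shut on a bolt that has not given, positive as the free end rises, stop at 1.7 (halfway is 0.85). On a loose bolt that has been tapped down it lies at about -0.125.
- bolt_1_drop (a joint): How far bolt 1 (its axis at x = 24 mm of the cap) has sunk, m. All start at 0. One of the three, differing from run to run and not to be told by eye, is loose: pressed through its cap with over about 3.5 N it slips down 4 mm and stays down. The other two do not give.
- cap_2: Brass spring-shut flip cap of foot 2. Origin on its hinge line, 82 mm from the stand's centre, 32 above the bench; x runs to the free end (outwards when shut), y along the hinge, z up when shut. Plate 30 mm wide, x = 4 to 46, z = -2 to 3 mm, side skirts down to z = -7.5 as far as x = 31. Both sides are clear for fingers across the width. About 1 N at the free end holds it up.
- cap_2_top (a point): Tapping place on top of cap 2, above the bolt: x = 26, z = 4.2 mm in the cap's frame, 36 mm above the bench while the cap is shut and its bolt has not given.
- cap_2_angle (a joint): Opening angle of cap 2, rad: 0 shut on a bolt that has not given, positive as the free end rises, stop at 1.7 (halfway is 0.85). On a loose bolt that has been tapped down it lies at about -0.125.
- bolt_2_drop (a joint): How far bolt 2 (its axis at x = 24 mm of the cap) has sunk, m. All start at 0. One of the three, differing from run to run and not to be told by eye, is loose: pressed through its cap with over about 3.5 N it slips down 4 mm and stays down. The other two do not give.
- cap_3: Brass spring-shut flip cap of foot 3. Origin on its hinge line, 82 mm from the stand's centre, 32 above the bench; x runs to the free end (outwards when shut), y along the hinge, z up when shut. Plate 30 mm wide, x = 4 to 46, z = -2 to 3 mm, side skirts down to z = -7.5 as far as x = 31. Both sides are clear for fingers across the width. About 1 N at the free end holds it up.
- cap_3_top (a point): Tapping place on top of cap 3, above the bolt: x = 26, z = 4.2 mm in the cap's frame, 36 mm above the bench while the cap is shut and its bolt has not given.
- cap_3_angle (a joint): Opening angle of cap 3, rad: 0 shut on a bolt that has not given, positive as the free end rises, stop at 1.7 (halfway is 0.85). On a loose bolt that has been tapped down it lies at about -0.125.
- bolt_3_drop (a joint): How far bolt 3 (its axis at x = 24 mm of the cap) has sunk, m. All start at 0. One of the three, differing from run to run and not to be told by eye, is loose: pressed through its cap with over about 3.5 N it slips down 4 mm and stays down. The other two do not give.
- blank: Loose boxwood blank, 30 x 26 x 34 mm high, standing between feet 1 and 2, 118 mm from the stand's centre. Origin under its centre. Leave it be.
- key: Loose L-shaped steel bolt key, 8 mm bar, 80 x 30 mm, lying between feet 2 and 3. Origin under the middle of its long leg. Leave it be.
- pot: Lidded blue porcelain pot, 84 mm across, 83 mm high, to the left. Origin under its centre. Leave it be.
- loupe: Brass loupe, 77 mm across the rim, with a walnut handle (170 mm long in all), lying to the left. Origin under the lens. Leave it be.
- whetstone: Pale grey whetstone, 75 x 205 x 25 mm, to the right. Origin under its centre. Leave it be.
- stick: Walnut burnishing stick, 160 mm long, 17 mm thick, to the right. Origin under its middle. Leave it be.
- brush: Flat dust brush, 173 mm long, to the right near the robot. Origin under its handle. Leave it be.

How it is judged:
By the outcome, as a careful person would: the job done as asked, in the order asked, and still so for the second after the job is handed in, while the arm keeps its last pose, push and grip.
It also fails if it takes over 61 s, if anything falls off the work surface, if the arm or the gripper's body presses on something with over 40 N, if the wrist force passes 120 N, or if a joint passes its speed limit or range.

### The arm

A 6-joint arm with a two-finger parallel gripper is mounted at the origin on the work surface. World frame = base frame: x ahead of the robot, y to its left, z up, the work surface at z = 0. Lengths are in m, angles in degrees, forces in N, time in s.
With the tool pointing down it reaches from about 0.275 to 1 m from the base axis. Payload 8.4 kg.
Tool frame: the origin (TCP) lies midway between the tips of the shut fingers; the grasp point (between the pads) lies 19 mm behind it; z points along the fingers, y is the direction in which the jaws open and shut (so a half turn about z gives the same grasp; the last joint's range is limited). The gripper opens to 85 mm and grips with 20 to 120 N. Pads are 22 mm wide; open, the fingers measure 114 mm over their backs; the gripper's body (76 mm by 85 mm) begins 54 mm behind the grasp point. The pads swing forward as they close: fully open they stand 13 mm farther back than shut.
Start: joints at [71.081, 20.225, 93.587, -0, 66.188, -0.138], TCP at [0.201, 0.592, 0.231] pointing down, gripper open.
Joint ranges: [-150.9, 150.9], [-52.94, 120.26], [3.33, 152.33], [-74.26, 254.26], [0, 154.13], [-172.89, 172.89]. Speed limits (degrees/s): [127.2, 127.2, 159.86, 180, 180, 180].

### API

Orientations are given as [roll, pitch, yaw] about the fixed x, y, z axes, in that order (R = Rz(yaw) Ry(pitch) Rx(roll)).
In Python, from workcell import env gives the robot as it stands.
- The arm moves only by the tool apply_moves, never from a script. Its argument "targets" is a list of rows, each an object of numbers: "dx", "dy", "dz": the shift along the tool's x, y, z in units of 0.4 m (1.0 is 0.4 m); "ax", "ay", "az": the turn, a rotation vector about the tool's x, y, z in units of pi rad (1.0 is pi rad). A call has 1 to 8 rows; each row is the pose to reach, as a shift and turn from the pose measured when the call began, along the tool's axes at that moment, turning the shorter way round; what a row does not reach only later rows make up. A row lasts 1/10 s, in which the tool goes at most 50 mm and 8.59 degrees, less where a joint would pass 70% of its speed; a pose out of reach is approached as far as the arm can. A call with a number of a shift or a turn outside -1 to 1 is refused whole. A call with a gripper value outside its range is refused whole. "grip" is the opening, from 0 (shut) to 1 (fully open), set as the call begins (left out, the last holds). The fingers move at their own pace and stop on an object; "force" is the grip in N (left out, the last holds). Time passes only in rows, so rows that repeat a pose let the fingers close. It gives the time, the measured TCP pose, the force and the opening at its end, in the units of the state.
- env.state(): the state, without advancing time (a new reading comes with each control period).
- env.get_image(name): name is "side" or "top" or "wrist"; returns the picture (420x560x3 uint8, red, green, blue); there is no depth.
- env.get_calibration(name): a dict with "intrinsics" (3x3 intrinsics, pixels), "pose" (4x4, takes a point from camera to world coordinates). Camera axes: x right, y up, looking along -z (the intrinsics and any distortion apply to the point x, -y, -z); pixel columns grow to the right and rows downward; lengths in m; the calibration is good to about 2 mm. A picture is of the moment at which its call begins: read the wrist's pose just before it. get_calibration takes no time and is no camera call; for the wrist camera it gives the pose at the moment of the call.
- env.sign_off(): hands the job in, once; it reports no verdict.
Trained networks look in the newest picture that a camera, given by its name, has taken for a name from the list of things; names that differ only in an ending like _2 or _b are one class to them, and where a whole thing is asked for, a point or a joint stands for the part that bears it (a point fixed in the world has none). Each returns a list of dicts, best first, with "conf" (0 to 1); they miss things now and then, are a little off and sometimes report something else, mostly with a low value. They report only what shows in the picture. A call takes as long as a camera call.
- env.look_for(thing, camera): "rect" ([left, top, right, bottom] in pixels, round what is visible of it).
The state is a dict: "time": time; "q": joint angles; "joint_velocities": joint speeds; "tau": joint torques, N m; "ee_pos": TCP position; "tool_rot": TCP orientation; "wrist_force": force on the tool from outside, world axes, zero at the start; "moment": the same for the moment, N m; "width": finger opening in m.
Only numpy, scipy, OpenCV 4.12 (cv2) and the standard library are available. Lean on these libraries where they do the work, as an engineer would, in place of code of your own. Each camera call takes 0.05 s, during which the arm holds its last target. There are 200 camera calls.

## Working session

There is one attempt and no reset: what is moved stays moved. The work goes in short steps, Python scripts to look and compute and a tool call to move; the robot and the scene stay as the last step left them, time stands still between calls to the robot, and variables do not carry over. Pictures are saved under pics/ and viewed, on a budget of 10 in all, crops included, one or two more only if the job needs it, and the job is handed in when it is done.

Besides the shell and the picture viewer there is one more tool, called after "Call:" in YAML: its name, and indented under it one key for each argument. apply_moves: Moves the arm, as the interface text tells. Shifts and turns lie within -1 to 1; 1 stands for 0.4 m of shift or pi rad of turn. Its arguments: {"type":"object","properties":{"targets":{"type":"array","items":{"type":"object","properties":{"dx":{"type":"number","minimum":-1,"maximum":1},"dy":{"type":"number","minimum":-1,"maximum":1},"dz":{"type":"number","minimum":-1,"maximum":1},"ax":{"type":"number","minimum":-1,"maximum":1},"ay":{"type":"number","minimum":-1,"maximum":1},"az":{"type":"number","minimum":-1,"maximum":1}}}},"grip":{"type":"number"},"force":{"type":"number"}},"required":["targets"]}

```bash
mkdir -p pics
python3 - <<'E'
from workcell import env
import cv2,numpy as np
s=env.state();print({k:np.round(v,3).tolist() for k,v in s.items()})
a=env.get_image("top");b=env.get_image("side")
cv2.imwrite("pics/top.png",a[:,:,::-1]);cv2.imwrite("pics/side.png",b[:,:,::-1])
for c in("top","side"):
    k=env.get_calibration(c);print(c,np.round(k["intrinsics"],1).tolist(),np.round(k["pose"],3).tolist())
for t in("turntable","platter","knob_grip","cap_1","blank","key"):
    print(t,[(np.round(d["rect"],0).tolist(),round(d["conf"],2)) for d in env.look_for(t,"top")][:4])
E
ls
```

```text
{'time': 0.0, 'q': [71.079, 20.263, 93.63, 0.0, 66.188, -0.139], 'joint_velocities': [-0.02, 0.087, 0.003, -0.008, -0.086, 0.053], 'tau': [0.001, -60.526, -34.206, 0.0, 0.009, -0.0], 'ee_pos': [0.201, 0.591, 0.231], 'tool_rot': [-179.919, -0.001, 161.218], 'wrist_force': [-0.162, -0.943, -1.213], 'moment': [0.016, 0.026, -0.02], 'width': 0.085}
top [[460.2, 0.0, 283.1], [0.0, 460.2, 207.9], [0.0, 0.0, 1.0]] [[-0.01, 0.988, -0.156, 0.308], [-1.0, -0.013, -0.018, -0.025], [-0.02, 0.155, 0.988, 1.389], [0.0, 0.0, 0.0, 1.0]]
side [[438.8, 0.0, 288.8], [0.0, 438.8, 204.8], [0.0, 0.0, 1.0]] [[0.9, 0.264, -0.347, 0.183], [-0.436, 0.547, -0.715, -0.712], [0.001, 0.795, 0.607, 0.638], [0.0, 0.0, 0.0, 1.0]]
turntable [([246.0, 165.0, 319.0, 238.0], 0.94)]
platter [([268.0, 175.0, 308.0, 216.0], 0.71)]
knob_grip [([257.0, 212.0, 270.0, 230.0], 0.54)]
cap_1 [([302.0, 166.0, 325.0, 182.0], 0.73), ([248.0, 183.0, 262.0, 191.0], 0.71), ([292.0, 222.0, 301.0, 238.0], 0.68)]
blank [([274.0, 155.0, 283.0, 164.0], 0.44)]
key []
pics
```

Run:
```python
import cv2
a=cv2.imread("pics/top.png")[130:270,190:390]
cv2.imwrite("pics/topc.png",cv2.resize(a,None,fx=4,fy=4,interpolation=cv2.INTER_CUBIC))
```

```text
(no output)
```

View pics/topc.png

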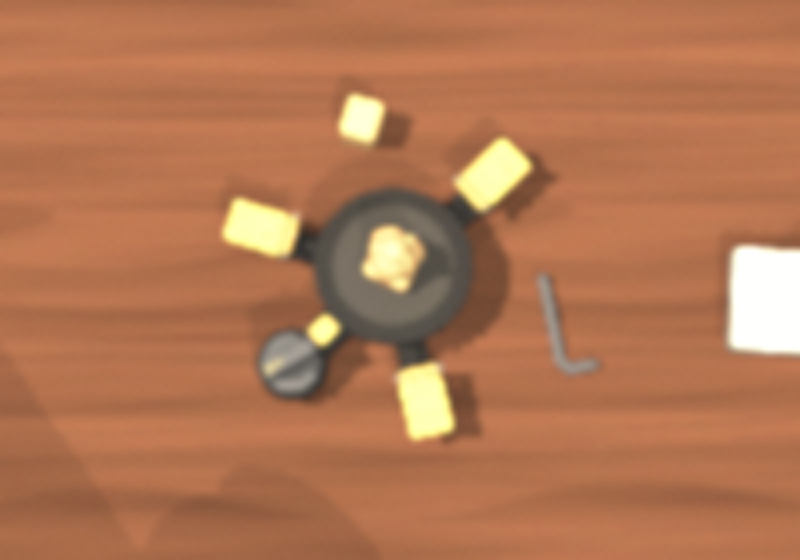

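View pics/side.png

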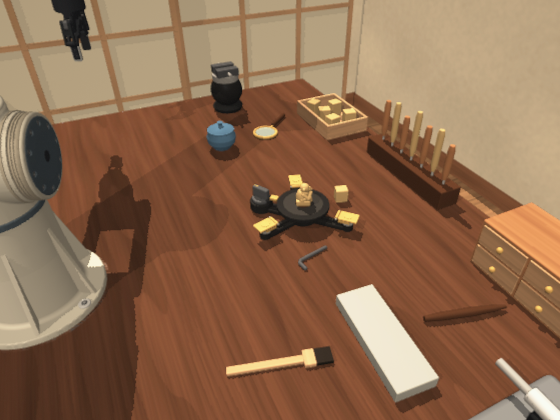

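The top view (4x crop) shows the platter at (393,265) and the knob at lower left (292,364). Since foot 2 lies opposite the knob, it is the upper-right cap (493,175); foot 1 is upper left (260,227) and foot 3 is at the bottom (425,401). The blank is at (362,118) and the key at right. The side view agrees.

```bash
cat > h.py <<'E'
from workcell import env
import numpy as np, cv2
from scipy.spatial.transform import Rotation as R
from scipy.optimize import least_squares
def proj(P,K,T):
    c=(np.atleast_2d(P)-T[:3,3])@T[:3,:3]; c=c*[1,-1,-1]
    p=c@K.T; return p[:,:2]/p[:,2:]
def back(px,z,K,T):
    d=T[:3,:3]@(np.linalg.inv(K)@[px[0],px[1],1]*[1,-1,-1]); o=T[:3,3]
    return o+d*(z-o[2])/d[2]
def tt(p,loc):   # turntable frame -> world, p=x,y,yaw(rad)
    c,s=np.cos(p[2]),np.sin(p[2]); l=np.atleast_2d(loc)
    return np.c_[p[0]+c*l[:,0]-s*l[:,1],p[1]+s*l[:,0]+c*l[:,1],l[:,2]]
def cappt(i,x,z):
    a=np.radians({1:120,2:0,3:-120}[i]); r=.082+x; return [r*np.cos(a),r*np.sin(a),.032+z]
def fit(loc,px,K,T,p0):
    f=lambda p:(proj(tt(p,loc),K,T)-px).ravel()
    r=least_squares(f,p0,loss='soft_l1'); return r.x,f(r.x).reshape(-1,2)
def go(pos,rot):  # rot: Rotation target (world); prints row
    s=env.state(); R0=R.from_euler('xyz',s['tool_rot'],degrees=True)
    d=R0.inv().apply(np.array(pos)-s['ee_pos'])/.4; a=(R0.inv()*rot).as_rotvec()/np.pi
    print('row',np.round(d,4).tolist(),np.round(a,4).tolist(), 'mm',round(400*np.linalg.norm(d)),'deg',round(180*np.linalg.norm(a)))
def down(yaw): return R.from_euler('xyz',[180,0,yaw],degrees=True)
E
python3 - <<'E'
from h import *
k=env.get_calibration("top");K,T=np.array(k["intrinsics"]),np.array(k["pose"])
px=np.array([[393,265],[260,227],[493,175],[425,401],[292,364]])/4+[190,130]-.4
loc=[[0,0,.042],cappt(1,.025,.003),cappt(2,.025,.003),cappt(3,.025,.003),[-.104,0,.05]]
c=back(px[0],.042,K,T);p,r=fit(loc,px,K,T,[c[0],c[1],-.7])
print(p,np.degrees(p[2]),r.round(2).tolist())
print(tt(p,loc).round(4).tolist())
w=env.get_calibration("wrist");s=env.state()
Rt=R.from_euler('xyz',s['tool_rot'],degrees=True)
print("K",np.array(w['intrinsics']).round(1).tolist(),"cam in tool",Rt.inv().apply(np.array(w['pose'])[:3,3]-s['ee_pos']).round(4),(Rt.as_matrix().T@np.array(w['pose'])[:3,:3]).round(3).tolist())
E
```

```text
[ 0.55592803 -0.01477853 -0.82326735] -47.169744345847896 [[0.0, 0.26], [-0.86, 0.31], [0.79, -0.94], [0.49, 1.32], [-0.45, -0.95]]
[[0.5559, -0.0148, 0.042], [0.5875, 0.0875, 0.035], [0.6287, -0.0932, 0.035], [0.4516, -0.0385, 0.035], [0.4852, 0.0615, 0.05]]
K [[296.6, 0.0, 282.0], [0.0, 296.6, 216.6], [0.0, 0.0, 1.0]] cam in tool [ 0.0772  0.0009 -0.1426] [[0.001, 0.953, 0.304], [1.0, -0.001, 0.0], [0.001, 0.304, -0.953]]
```

Run:
```python
from h import *
go([.47,.06,.20],down(113))
```

```text
row [-1.0642, -1.042, 0.0781] [-0.0001, 0.0, 0.2679] mm 597 deg 48
```

Call:
apply_moves:
  targets:
    - {"dx": -0.53,"dy": -0.52,"dz": 0.04,"az": 0.134}
    - {"dx": -0.53,"dy": -0.52,"dz": 0.04,"az": 0.134}
    - {"dx": -0.53,"dy": -0.52,"dz": 0.04,"az": 0.134}
    - {"dx": -0.53,"dy": -0.52,"dz": 0.04,"az": 0.134}
    - {"dx": -0.53,"dy": -0.52,"dz": 0.04,"az": 0.134}
    - {"dx": -0.53,"dy": -0.52,"dz": 0.04,"az": 0.134}
    - {"dx": -0.53,"dy": -0.52,"dz": 0.04,"az": 0.134}
  grip: 0.4

```text
schema error: expected keys dx, dy, dz, ax, ay, az
```

Run:
```python
from h import *
go([.47,.06,.20],down(113))
```

```text
row [-1.0642, -1.042, 0.0781] [-0.0001, 0.0, 0.2679] mm 597 deg 48
```

All six keys are required in every row.

Call:
apply_moves:
  targets:
    - {"dx": -0.53,"dy": -0.52,"dz": 0.04,"ax": 0,"ay": 0,"az": 0.134}
    - {"dx": -0.53,"dy": -0.52,"dz": 0.04,"ax": 0,"ay": 0,"az": 0.134}
    - {"dx": -0.53,"dy": -0.52,"dz": 0.04,"ax": 0,"ay": 0,"az": 0.134}
    - {"dx": -0.53,"dy": -0.52,"dz": 0.04,"ax": 0,"ay": 0,"az": 0.134}
    - {"dx": -0.53,"dy": -0.52,"dz": 0.04,"ax": 0,"ay": 0,"az": 0.134}
    - {"dx": -0.53,"dy": -0.52,"dz": 0.04,"ax": 0,"ay": 0,"az": 0.134}
    - {"dx": -0.53,"dy": -0.52,"dz": 0.04,"ax": 0,"ay": 0,"az": 0.134}
  grip: 0.4

```text
time: 1.1
ee_pos: [0.3363, 0.322, 0.215]
tool_rot: [-179.9, 0.1, 136.9]
wrist_force: [-0.1, 0.5, 0.2]
width: 0.0343
```

Run:
```python
from h import *
go([.47,.06,.20],down(113))
```

```text
row [-0.6917, -0.2493, 0.0388] [-0.0004, 0.0005, 0.1326] mm 295 deg 24
```

Call:
apply_moves:
  targets:
    - {"dx": -0.69,"dy": -0.25,"dz": 0.04,"ax": 0,"ay": 0,"az": 0.133}
    - {"dx": -0.69,"dy": -0.25,"dz": 0.04,"ax": 0,"ay": 0,"az": 0.133}
    - {"dx": -0.69,"dy": -0.25,"dz": 0.04,"ax": 0,"ay": 0,"az": 0.133}
    - {"dx": -0.69,"dy": -0.25,"dz": 0.04,"ax": 0,"ay": 0,"az": 0.133}
    - {"dx": -0.69,"dy": -0.25,"dz": 0.04,"ax": 0,"ay": 0,"az": 0.133}
    - {"dx": -0.69,"dy": -0.25,"dz": 0.04,"ax": 0,"ay": 0,"az": 0.133}
    - {"dx": -0.69,"dy": -0.25,"dz": 0.04,"ax": 0,"ay": 0,"az": 0.133}

```text
time: 1.8
ee_pos: [0.4718, 0.0563, 0.1996]
tool_rot: [180.0, 0.2, 112.7]
wrist_force: [0.1, 0.5, -0.5]
width: 0.0344
```

Run:
```python
from h import *
import json
k=env.get_calibration("wrist")
a=env.get_image("wrist");json.dump({q:np.array(k[q]).tolist() for q in k},open("w1.json","w"))
cv2.imwrite("pics/w1.png",a[:,:,::-1])
for t in("platter","knob_grip","cap_1"):
    print(t,[(np.round(d["rect"],0).tolist(),round(d["conf"],2)) for d in env.look_for(t,"wrist")][:4])
```

```text
platter [([276.0, 231.0, 379.0, 330.0], 0.88)]
knob_grip [([275.0, 181.0, 318.0, 221.0], 0.86), ([366.0, 188.0, 414.0, 236.0], 0.3)]
cap_1 [([215.0, 248.0, 260.0, 279.0], 0.7), ([362.0, 190.0, 412.0, 240.0], 0.62), ([277.0, 177.0, 317.0, 224.0], 0.23)]
```

View pics/w1.png

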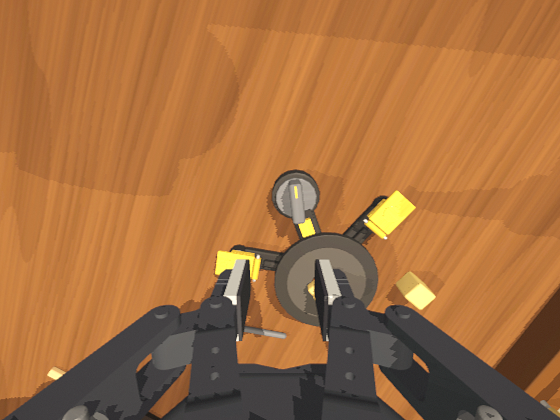

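The wrist view shows the knob at (296,195), its bar nearly along image columns with a pointer at its top end, cap 1 at right (390,214), cap 3 at left (238,263), and the platter at (327,281). I'll zoom in once for accuracy.

Run:
```python
import cv2
a=cv2.imread("pics/w1.png")[160:290,205:425]
cv2.imwrite("pics/w1c.png",cv2.resize(a,None,fx=3.6,fy=3.6,interpolation=cv2.INTER_CUBIC))
```

```text
(no output)
```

View pics/w1c.png

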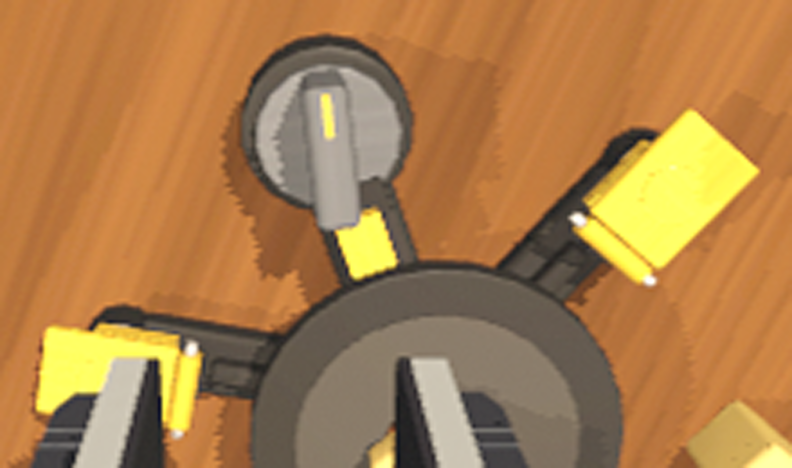

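Run:
```python
from h import *
import json
k=json.load(open("w1.json"));K,T=np.array(k["intrinsics"]),np.array(k["pose"])
def cp(i,x,y,z):
    a=np.radians({1:120,2:0,3:-120}[i]); r=.082+x
    return [r*np.cos(a)-y*np.sin(a),r*np.sin(a)+y*np.cos(a),.032+z]
f=lambda q:np.array(q)/3.6+[205,160]-.36
px=f([[692,110],[758,172],[655,270],[585,205],[38,408],[45,328],[178,337],[328,138],[332,157]])
loc=[cp(1,.046,.015,.003),cp(1,.046,-.015,.003),cp(1,.004,-.015,.003),cp(1,.004,.015,.003),cp(3,.046,.015,.003),cp(3,.046,-.015,.003),cp(3,.004,-.015,.003),[-.104,0,.032],[-.104,0,.058]]
p,r=fit(loc,px,K,T,[.556,-.015,-.82])
print(p.round(4),np.degrees(p[2]),r.round(1).tolist())
json.dump(p.tolist(),open("pose.json","w"))
B=[back(f(q),.058,K,T) for q in([307,88],[344,88],[357,222],[320,228])];B=np.array(B)
print(B.round(4).tolist(),"ctr",B.mean(0));e=(B[2]+B[3]-B[0]-B[1])/2;print("bar yaw",np.degrees(np.arctan2(e[1],e[0])),np.linalg.norm(e),np.linalg.norm(B[0]-B[1]))
kp=tt(p,[-.104,0,.05])[0];print("knob",kp, "disc",back(f([328,138]),.032,K,T))
for i in(1,2,3):print(i,tt(p,cappt(i,.026,.0042)).round(4))
print(env.state()['q'])
```

```text
[ 0.5563 -0.0141 -0.8309] -47.60464954738312 [[-0.2, -0.9], [0.5, -0.4], [0.7, 0.1], [1.1, 1.6], [-1.3, 0.3], [-0.3, -0.9], [-0.4, 2.7], [-0.1, -0.7], [-0.0, 0.5]]
[[0.4721, 0.0783, 0.058], [0.4813, 0.0821, 0.058], [0.5001, 0.0486, 0.058], [0.4912, 0.0429, 0.058]] ctr [0.48615618 0.06297022 0.058     ]
bar yaw -61.195010956284044 0.039306309431975404 0.009985454695795417
knob [0.48618577 0.06273341 0.05      ] disc [0.48657636 0.06209369 0.032     ]
1 [[0.589  0.0889 0.0362]]
2 [[ 0.6291 -0.0938  0.0362]]
3 [[ 0.4508 -0.0373  0.0362]]
[  7.32397577   8.74893337 113.51163407  -0.11374989  57.78378519
 -15.56525873]
```

Run:
```python
from h import *
go([.4862,.0628,.10],down(119));go([.4862,.0628,.038],down(119))
```

```text
row [-0.0128, 0.0416, 0.2487] [-0.0004, 0.0004, -0.0336] mm 101 deg 6
row [-0.0126, 0.0418, 0.4037] [-0.0004, 0.0004, -0.0336] mm 162 deg 6
```

Call:
apply_moves:
  targets:
    - {"dx": -0.013,"dy": 0.042,"dz": 0.12,"ax": 0,"ay": 0,"az": -0.034}
    - {"dx": -0.013,"dy": 0.042,"dz": 0.22,"ax": 0,"ay": 0,"az": -0.034}
    - {"dx": -0.013,"dy": 0.042,"dz": 0.3,"ax": 0,"ay": 0,"az": -0.034}
    - {"dx": -0.013,"dy": 0.042,"dz": 0.35,"ax": 0,"ay": 0,"az": -0.034}
    - {"dx": -0.013,"dy": 0.042,"dz": 0.39,"ax": 0,"ay": 0,"az": -0.034}
    - {"dx": -0.013,"dy": 0.042,"dz": 0.404,"ax": 0,"ay": 0,"az": -0.034}
    - {"dx": -0.013,"dy": 0.042,"dz": 0.404,"ax": 0,"ay": 0,"az": -0.034}
    - {"dx": -0.013,"dy": 0.042,"dz": 0.404,"ax": 0,"ay": 0,"az": -0.034}

```text
time: 2.8
ee_pos: [0.4867, 0.0635, 0.0386]
tool_rot: [-180.0, 0.1, 119.1]
wrist_force: [-0.2, -0.7, -0.5]
width: 0.0339
```

Call:
apply_moves:
  targets:
    - {"dx": 0,"dy": 0,"dz": 0,"ax": 0,"ay": 0,"az": 0}
    - {"dx": 0,"dy": 0,"dz": 0,"ax": 0,"ay": 0,"az": 0}
    - {"dx": 0,"dy": 0,"dz": 0,"ax": 0,"ay": 0,"az": 0}
    - {"dx": 0,"dy": 0,"dz": 0,"ax": 0,"ay": 0,"az": 0}
    - {"dx": 0,"dy": 0,"dz": 0,"ax": 0,"ay": 0,"az": 0}
  grip: 0
  force: 25

```text
time: 3.3
ee_pos: [0.4852, 0.063, 0.0395]
tool_rot: [-179.8, 0.1, 119.1]
wrist_force: [-7.4, -2.7, 10.7]
width: 0.0121
```

Run:
```python
from h import *
s=env.state();print(s['ee_pos'],s['tool_rot'],s['wrist_force'],s['moment'],s['width'],s['q'])
go([.4862,.0628,.037],down(70))
```

```text
[0.48520604 0.06297588 0.03947202] [-1.79833544e+02  5.89954424e-02  1.19140677e+02] [-7.41250915 -2.70186491 10.74601515] [-0.46881867  1.19242079 -0.02875165] 0.012096741934139453 [  7.30126757  24.60561616 118.02438833  -0.19166253  37.50271347
 -21.68713764]
row [-0.0016, 0.002, 0.0062] [-0.0007, 0.0007, 0.273] mm 3 deg 49
```

Call:
apply_moves:
  targets:
    - {"dx": 0,"dy": 0,"dz": -0.005,"ax": 0,"ay": 0,"az": 0.0}
    - {"dx": 0,"dy": 0,"dz": -0.005,"ax": 0,"ay": 0,"az": 0.04}
    - {"dx": 0,"dy": 0,"dz": -0.005,"ax": 0,"ay": 0,"az": 0.08}
    - {"dx": 0,"dy": 0,"dz": -0.005,"ax": 0,"ay": 0,"az": 0.12}
    - {"dx": 0,"dy": 0,"dz": -0.005,"ax": 0,"ay": 0,"az": 0.16}
    - {"dx": 0,"dy": 0,"dz": -0.005,"ax": 0,"ay": 0,"az": 0.2}
    - {"dx": 0,"dy": 0,"dz": -0.005,"ax": 0,"ay": 0,"az": 0.24}
    - {"dx": 0,"dy": 0,"dz": -0.005,"ax": 0,"ay": 0,"az": 0.275}
  force: 40

```text
time: 4.1
ee_pos: [0.4862, 0.0631, 0.0408]
tool_rot: [179.9, 0.1, 69.3]
wrist_force: [9.7, 0.3, -28.5]
width: 0.0115
```

Run:
```python
from h import *
s=env.state();print(s['ee_pos'],s['tool_rot'],s['wrist_force'],s['moment'],s['width'],s['q'])
```

```text
[0.48623775 0.06314081 0.04076046] [1.79949557e+02 9.91238436e-02 6.93430680e+01] [  9.72389562   0.26520926 -28.45294394] [ 0.23296436 -1.46358688  0.04551698] 0.011528628065543845 [  7.30123237  24.48602622 117.96437416  -0.18245862  37.5516561
  28.10277673]
```

Call:
apply_moves:
  targets:
    - {"dx": 0,"dy": 0,"dz": 0.0,"ax": 0,"ay": 0,"az": 0}
    - {"dx": 0,"dy": 0,"dz": 0,"ax": 0,"ay": 0,"az": 0}
    - {"dx": 0,"dy": 0,"dz": 0,"ax": 0,"ay": 0,"az": 0}
    - {"dx": 0,"dy": 0,"dz": -0.08,"ax": 0,"ay": 0,"az": 0}
    - {"dx": 0,"dy": 0,"dz": -0.2,"ax": 0,"ay": 0,"az": 0}
    - {"dx": 0,"dy": 0,"dz": -0.3,"ax": 0,"ay": 0,"az": 0}
    - {"dx": 0,"dy": 0,"dz": -0.4,"ax": 0,"ay": 0,"az": 0}
    - {"dx": 0,"dy": 0,"dz": -0.4,"ax": 0,"ay": 0,"az": 0}
  grip: 0.4

```text
time: 4.9
ee_pos: [0.4894, 0.0639, 0.2065]
tool_rot: [179.5, -0.2, 69.4]
wrist_force: [-0.6, -0.5, -0.3]
width: 0.0339
```

Run:
```python
from h import *
import json
k=env.get_calibration("wrist")
a=env.get_image("wrist");json.dump({q:np.array(k[q]).tolist() for q in k},open("w2.json","w"))
cv2.imwrite("pics/w2.png",a[:,:,::-1])
p=json.load(open("pose.json"))
K,T=np.array(k["intrinsics"]),np.array(k["pose"])
u,v=proj(tt(p,[-.104,0,.045]),K,T)[0].astype(int);print(u,v)
u0,v0=max(u-110,0),max(v-65,0);print(u0,v0)
cv2.imwrite("pics/w2c.png",cv2.resize(a[v0:v0+150,u0:u0+200,::-1],None,fx=4,fy=4,interpolation=cv2.INTER_CUBIC))
```

```text
277 202
167 137
```

View pics/w2c.png

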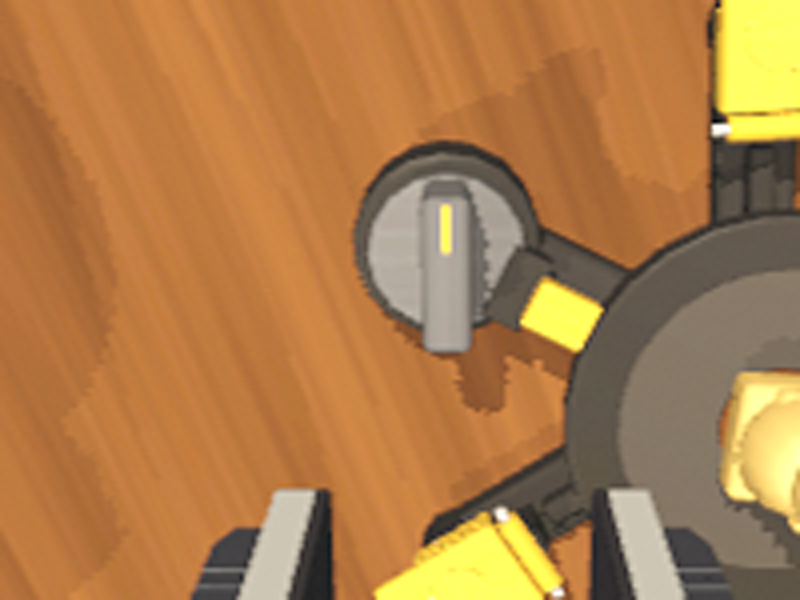

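The bar now lies along the tool's x (yaw about 69°), roughly 1.1 rad, and it stayed there after release, so the brake has clicked on. Next is tapping, starting with cap 1.

Run:
```python
from h import *
go([.589,.0889,.10],down(72.4));go([.589,.0889,.042],down(72.4))
```

```text
row [0.1475, 0.2125, 0.2612] [0.0021, -0.0003, -0.0167] mm 147 deg 3
row [0.1473, 0.2116, 0.4062] [0.0021, -0.0003, -0.0167] mm 192 deg 3
```

Call:
apply_moves:
  targets:
    - {"dx": 0.147,"dy": 0.212,"dz": 0.1,"ax": 0.002,"ay": 0,"az": -0.017}
    - {"dx": 0.147,"dy": 0.212,"dz": 0.15,"ax": 0.002,"ay": 0,"az": -0.017}
    - {"dx": 0.147,"dy": 0.212,"dz": 0.24,"ax": 0.002,"ay": 0,"az": -0.017}
    - {"dx": 0.147,"dy": 0.212,"dz": 0.32,"ax": 0.002,"ay": 0,"az": -0.017}
    - {"dx": 0.147,"dy": 0.212,"dz": 0.37,"ax": 0.002,"ay": 0,"az": -0.017}
    - {"dx": 0.147,"dy": 0.212,"dz": 0.4,"ax": 0.002,"ay": 0,"az": -0.017}
    - {"dx": 0.147,"dy": 0.212,"dz": 0.4,"ax": 0.002,"ay": 0,"az": -0.017}
    - {"dx": 0.147,"dy": 0.212,"dz": 0.4,"ax": 0.002,"ay": 0,"az": -0.017}
  grip: 0

```text
time: 5.75
ee_pos: [0.5892, 0.0887, 0.0448]
tool_rot: [180.0, -0.1, 72.5]
wrist_force: [-0.0, 0.5, 0.4]
width: 0.0001
```

Press in small steps: down 8 mm, then 9.5 mm.

Call:
apply_moves:
  targets:
    - {"dx": 0,"dy": 0,"dz": 0.014,"ax": 0,"ay": 0,"az": 0}
    - {"dx": 0,"dy": 0,"dz": 0.02,"ax": 0,"ay": 0,"az": 0}
    - {"dx": 0,"dy": 0,"dz": 0.024,"ax": 0,"ay": 0,"az": 0}
    - {"dx": 0,"dy": 0,"dz": 0.024,"ax": 0,"ay": 0,"az": 0}

```text
time: 6.15
ee_pos: [0.5895, 0.0889, 0.0356]
tool_rot: [179.9, -0.1, 72.5]
wrist_force: [-0.1, -0.3, 1.3]
width: 0.0005
```

Call:
apply_moves:
  targets:
    - {"dx": 0,"dy": 0,"dz": 0.002,"ax": 0,"ay": 0,"az": 0}
    - {"dx": 0,"dy": 0,"dz": 0.003,"ax": 0,"ay": 0,"az": 0}
    - {"dx": 0,"dy": 0,"dz": 0.003,"ax": 0,"ay": 0,"az": 0}

```text
time: 6.45
ee_pos: [0.5897, 0.0889, 0.0347]
tool_rot: [179.9, -0.1, 72.5]
wrist_force: [-1.3, 1.1, 4.1]
width: -0.0002
```

Call:
apply_moves:
  targets:
    - {"dx": 0,"dy": 0,"dz": 0.002,"ax": 0,"ay": 0,"az": 0}
    - {"dx": 0,"dy": 0,"dz": 0.004,"ax": 0,"ay": 0,"az": 0}
    - {"dx": 0,"dy": 0,"dz": 0.004,"ax": 0,"ay": 0,"az": 0}

```text
time: 6.75
ee_pos: [0.5898, 0.0891, 0.0335]
tool_rot: [179.9, -0.1, 72.5]
wrist_force: [-2.6, 1.2, 7.9]
width: 0.0
```

Call:
apply_moves:
  targets:
    - {"dx": 0,"dy": 0,"dz": 0.003,"ax": 0,"ay": 0,"az": 0}
    - {"dx": 0,"dy": 0,"dz": 0.006,"ax": 0,"ay": 0,"az": 0}
    - {"dx": 0,"dy": 0,"dz": 0.006,"ax": 0,"ay": 0,"az": 0}

```text
time: 7.05
ee_pos: [0.5899, 0.0891, 0.033]
tool_rot: [179.9, -0.1, 72.5]
wrist_force: [-7.8, 0.0, 26.2]
width: -0.0001
```

Call:
apply_moves:
  targets:
    - {"dx": 0,"dy": 0,"dz": -0.01,"ax": 0,"ay": 0,"az": 0}
    - {"dx": 0,"dy": 0,"dz": -0.012,"ax": 0,"ay": 0,"az": 0}
    - {"dx": 0,"dy": 0,"dz": -0.012,"ax": 0,"ay": 0,"az": 0}

```text
time: 7.35
ee_pos: [0.5899, 0.089, 0.0377]
tool_rot: [179.9, -0.1, 72.5]
wrist_force: [-1.0, -0.5, 0.2]
width: 0.0
```

Call:
apply_moves:
  targets:
    - {"dx": 0,"dy": 0,"dz": 0.005,"ax": 0,"ay": 0,"az": 0}
    - {"dx": 0,"dy": 0,"dz": 0.005,"ax": 0,"ay": 0,"az": 0}
    - {"dx": 0,"dy": 0,"dz": 0.005,"ax": 0,"ay": 0,"az": 0}

```text
time: 7.65
ee_pos: [0.5897, 0.089, 0.0352]
tool_rot: [179.9, -0.1, 72.5]
wrist_force: [0.4, -0.2, -0.2]
width: -0.0003
```

Call:
apply_moves:
  targets:
    - {"dx": 0,"dy": 0,"dz": 0.003,"ax": 0,"ay": 0,"az": 0}
    - {"dx": 0,"dy": 0,"dz": 0.003,"ax": 0,"ay": 0,"az": 0}
    - {"dx": 0,"dy": 0,"dz": 0.003,"ax": 0,"ay": 0,"az": 0}

```text
time: 7.95
ee_pos: [0.5897, 0.089, 0.0339]
tool_rot: [179.9, -0.1, 72.5]
wrist_force: [-0.6, -0.8, -0.1]
width: -0.0001
```

Call:
apply_moves:
  targets:
    - {"dx": 0,"dy": 0,"dz": 0.003,"ax": 0,"ay": 0,"az": 0}
    - {"dx": 0,"dy": 0,"dz": 0.003,"ax": 0,"ay": 0,"az": 0}
    - {"dx": 0,"dy": 0,"dz": 0.003,"ax": 0,"ay": 0,"az": 0}

```text
time: 8.25
ee_pos: [0.5898, 0.089, 0.0335]
tool_rot: [179.9, -0.1, 72.5]
wrist_force: [-3.0, -0.1, 9.1]
width: -0.0002
```

Call:
apply_moves:
  targets:
    - {"dx": 0,"dy": 0,"dz": -0.1,"ax": 0,"ay": 0,"az": 0}
    - {"dx": 0,"dy": 0,"dz": -0.2,"ax": 0,"ay": 0,"az": 0}
    - {"dx": 0,"dy": 0,"dz": -0.22,"ax": 0,"ay": 0,"az": 0}

```text
time: 8.55
ee_pos: [0.5922, 0.0893, 0.1258]
tool_rot: [179.6, -0.3, 72.5]
wrist_force: [0.6, 0.7, 0.0]
width: 0.0002
```

Run:
```python
from h import *
go([.6291,-.0938,.12],down(72.4));go([.6291,-.0938,.040],down(72.4))
```

```text
row [-0.4087, 0.2256, 0.0142] [0.0023, -0.0015, 0.0004] mm 187 deg 0
row [-0.4096, 0.2242, 0.2141] [0.0023, -0.0015, 0.0004] mm 205 deg 0
```

Call:
apply_moves:
  targets:
    - {"dx": -0.41,"dy": 0.225,"dz": 0.0,"ax": 0.002,"ay": -0.001,"az": 0}
    - {"dx": -0.41,"dy": 0.225,"dz": 0.0,"ax": 0.002,"ay": -0.001,"az": 0}
    - {"dx": -0.41,"dy": 0.225,"dz": 0.0,"ax": 0.002,"ay": -0.001,"az": 0}
    - {"dx": -0.41,"dy": 0.225,"dz": 0.0,"ax": 0.002,"ay": -0.001,"az": 0}
    - {"dx": -0.41,"dy": 0.225,"dz": 0.1,"ax": 0.002,"ay": -0.001,"az": 0}
    - {"dx": -0.41,"dy": 0.225,"dz": 0.18,"ax": 0.002,"ay": -0.001,"az": 0}
    - {"dx": -0.41,"dy": 0.225,"dz": 0.21,"ax": 0.002,"ay": -0.001,"az": 0}
    - {"dx": -0.41,"dy": 0.225,"dz": 0.21,"ax": 0.002,"ay": -0.001,"az": 0}

```text
time: 9.35
ee_pos: [0.6277, -0.0937, 0.0396]
tool_rot: [-179.8, -0.1, 72.5]
wrist_force: [-0.2, 0.1, 0.2]
width: 0.0
```

Call:
apply_moves:
  targets:
    - {"dx": 0,"dy": 0,"dz": 0.01,"ax": 0,"ay": 0,"az": 0}
    - {"dx": 0,"dy": 0,"dz": 0.01,"ax": 0,"ay": 0,"az": 0}
    - {"dx": 0,"dy": 0,"dz": 0.01,"ax": 0,"ay": 0,"az": 0}

```text
time: 9.65
ee_pos: [0.6284, -0.0935, 0.0367]
tool_rot: [-179.9, -0.1, 72.5]
wrist_force: [0.0, 0.4, 0.1]
width: -0.0
```

Call:
apply_moves:
  targets:
    - {"dx": 0,"dy": 0,"dz": 0.003,"ax": 0,"ay": 0,"az": 0}
    - {"dx": 0,"dy": 0,"dz": 0.003,"ax": 0,"ay": 0,"az": 0}
    - {"dx": 0,"dy": 0,"dz": 0.003,"ax": 0,"ay": 0,"az": 0}

```text
time: 9.95
ee_pos: [0.6288, -0.0934, 0.0362]
tool_rot: [-180.0, -0.1, 72.5]
wrist_force: [0.6, 1.3, 4.9]
width: 0.0001
```

Call:
apply_moves:
  targets:
    - {"dx": 0,"dy": 0,"dz": 0.003,"ax": 0,"ay": 0,"az": 0}
    - {"dx": 0,"dy": 0,"dz": 0.003,"ax": 0,"ay": 0,"az": 0}
    - {"dx": 0,"dy": 0,"dz": 0.003,"ax": 0,"ay": 0,"az": 0}

```text
time: 10.25
ee_pos: [0.6289, -0.0934, 0.0361]
tool_rot: [-180.0, -0.1, 72.5]
wrist_force: [-3.4, 0.9, 11.5]
width: -0.0004
```

Call:
apply_moves:
  targets:
    - {"dx": 0,"dy": 0,"dz": -0.1,"ax": 0,"ay": 0,"az": 0}
    - {"dx": 0,"dy": 0,"dz": -0.2,"ax": 0,"ay": 0,"az": 0}
    - {"dx": 0,"dy": 0,"dz": -0.22,"ax": 0,"ay": 0,"az": 0}

```text
time: 10.55
ee_pos: [0.6315, -0.094, 0.1288]
tool_rot: [179.6, -0.1, 72.5]
wrist_force: [0.5, 0.1, 0.4]
width: -0.0001
```

Run:
```python
from h import *
go([.4508,-.0373,.12],down(72.4));go([.4508,-.0373,.040],down(72.4))
```

```text
row [-0.0006, -0.4736, 0.019] [0.002, -0.0008, 0.0006] mm 190 deg 0
row [-0.0011, -0.4749, 0.219] [0.002, -0.0008, 0.0006] mm 209 deg 0
```

Bolt 2 is firm (11.5 N at 36.1 mm). Cap 1 sank to about 33.5 mm. I'll check cap 3 to settle it.

Call:
apply_moves:
  targets:
    - {"dx": 0,"dy": -0.475,"dz": 0.0,"ax": 0.002,"ay": -0.001,"az": 0}
    - {"dx": 0,"dy": -0.475,"dz": 0.0,"ax": 0.002,"ay": -0.001,"az": 0}
    - {"dx": 0,"dy": -0.475,"dz": 0.0,"ax": 0.002,"ay": -0.001,"az": 0}
    - {"dx": 0,"dy": -0.475,"dz": 0.0,"ax": 0.002,"ay": -0.001,"az": 0}
    - {"dx": 0,"dy": -0.475,"dz": 0.1,"ax": 0.002,"ay": -0.001,"az": 0}
    - {"dx": 0,"dy": -0.475,"dz": 0.18,"ax": 0.002,"ay": -0.001,"az": 0}
    - {"dx": 0,"dy": -0.475,"dz": 0.215,"ax": 0.002,"ay": -0.001,"az": 0}
    - {"dx": 0,"dy": -0.475,"dz": 0.215,"ax": 0.002,"ay": -0.001,"az": 0}

```text
time: 11.35
ee_pos: [0.449, -0.0367, 0.0397]
tool_rot: [-179.8, 0.1, 72.5]
wrist_force: [0.2, 0.4, -0.2]
width: 0.0001
```

Call:
apply_moves:
  targets:
    - {"dx": 0,"dy": 0,"dz": 0.01,"ax": 0,"ay": 0,"az": 0}
    - {"dx": 0,"dy": 0,"dz": 0.01,"ax": 0,"ay": 0,"az": 0}
    - {"dx": 0,"dy": 0,"dz": 0.01,"ax": 0,"ay": 0,"az": 0}

```text
time: 11.65
ee_pos: [0.4496, -0.0368, 0.0364]
tool_rot: [-179.8, 0.1, 72.5]
wrist_force: [-0.8, 0.1, -0.9]
width: 0.0002
```

Call:
apply_moves:
  targets:
    - {"dx": 0,"dy": 0,"dz": 0.003,"ax": 0,"ay": 0,"az": 0}
    - {"dx": 0,"dy": 0,"dz": 0.003,"ax": 0,"ay": 0,"az": 0}
    - {"dx": 0,"dy": 0,"dz": 0.003,"ax": 0,"ay": 0,"az": 0}

```text
time: 11.95
ee_pos: [0.4497, -0.0368, 0.036]
tool_rot: [-179.9, 0.1, 72.5]
wrist_force: [-3.1, 1.3, 10.0]
width: 0.0003
```

Bolt 3 is firm too, so bolt 1 is the loose one. Its lower contact fits the tilted cap under the 22 mm wide pads. Next I'll plan the lift.

```bash
cat > lift.py <<'E'
from h import *
import json
p=json.load(open("pose.json"));yaw=np.degrees(p[2])+120
u=np.array([np.cos(np.radians(yaw)),np.sin(np.radians(yaw)),0]);z=np.array([0,0,1.]);a=np.cross(u,z)
H=np.array([p[0],p[1],0])+.082*u+.032*z
f0=-.125;t0=np.radians(-40)
def pose(f,back=0,xg=.034,deep=.015):
    tool=R.from_rotvec(a*t0)*down(yaw)
    T0=xg*(np.cos(f0)*u+np.sin(f0)*z)+(deep-back)*tool.apply([0,0,1])
    Q=R.from_rotvec(a*(f-f0)); return H+Q.apply(T0),Q*tool
E
python3 - <<'E'
from lift import *
print(yaw,H,u)
P,Q=pose(f0,.09);print(P);go(P+[0,0,.03],Q);P,Q=pose(f0);print(P)
k=env.get_calibration("top");K,T=np.array(k["intrinsics"]),np.array(k["pose"])
env.get_image("top")
for t in("pot","loupe"):
    for d in env.look_for(t,"top")[:1]:
        r=d["rect"];print(t,d["conf"],back([(r[0]+r[2])/2,(r[1]+r[3])/2],.04,K,T))
E
```

```text
72.39535045261688 [0.58110766 0.06408799 0.032     ] [0.30244724 0.95316613 0.        ]
[0.60589133 0.14219403 0.08521439]
row [0.5439, 0.2373, -0.1992] [-0.0006, -0.2218, 0.0008] mm 250 deg 40
[0.58839449 0.08705253 0.01627039]
pot 0.94 [0.49693777 0.37767771 0.04      ]
loupe 0.87 [0.66636528 0.41158759 0.04      ]
```

Call:
apply_moves:
  targets:
    - {"dx": 0,"dy": 0,"dz": -0.12,"ax": 0,"ay": 0,"az": 0}
    - {"dx": 0,"dy": 0,"dz": -0.24,"ax": 0,"ay": 0,"az": 0}
    - {"dx": 0.15,"dy": 0.08,"dz": -0.26,"ax": 0,"ay": -0.04,"az": 0}
    - {"dx": 0.27,"dy": 0.12,"dz": -0.26,"ax": 0,"ay": -0.08,"az": 0}
    - {"dx": 0.38,"dy": 0.16,"dz": -0.26,"ax": 0,"ay": -0.12,"az": 0}
    - {"dx": 0.48,"dy": 0.2,"dz": -0.23,"ax": 0,"ay": -0.16,"az": 0}
    - {"dx": 0.54,"dy": 0.237,"dz": -0.2,"ax": 0,"ay": -0.2,"az": 0.001}
    - {"dx": 0.544,"dy": 0.237,"dz": -0.2,"ax": 0,"ay": -0.222,"az": 0.001}
  grip: 0.6

```text
time: 12.9
ee_pos: [0.6074, 0.1471, 0.1105]
tool_rot: [-179.8, 40.3, 72.7]
wrist_force: [-0.4, -0.7, 0.5]
width: 0.0511
```

Run:
```python
from lift import *
P,Q=pose(f0,.09);go(P,Q);P,Q=pose(f0,.06);go(P,Q);P,Q=pose(f0);go(P,Q);s=env.state();print(s['q'],s['width'])
a=env.get_image("wrist");k=env.get_calibration("wrist");json.dump({q:np.array(k[q]).tolist() for q in k},open("w3.json","w"))
K,T=np.array(k["intrinsics"]),np.array(k["pose"])
ax=np.cos(f0)*u+np.sin(f0)*z;n=-np.sin(f0)*u+np.cos(f0)*z
for c in [(.004,.015),(.046,.015),(.046,-.015),(.004,-.015)]:
    q=H+c[0]*ax+c[1]*(-np.cross(u,z))+.003*n
    v=proj(q,K,T)[0];print(v.round(1));cv2.circle(a,tuple(np.int32(v.round())),1,(255,0,0),-1)
print(env.look_for("cap_1","wrist")[:2])
cv2.imwrite("pics/w3.png",a[:,:,::-1])
```

```text
row [0.0312, 0.0001, 0.0565] [-0.0, 0.0017, 0.0014] mm 26 deg 0
row [0.0316, 0.0001, 0.1315] [-0.0, 0.0017, 0.0014] mm 54 deg 0
row [0.0324, 0.0001, 0.2815] [-0.0, 0.0017, 0.0014] mm 113 deg 0
[ 27.87117825  43.79497269  81.32871508 -27.03327961  86.47962351
  54.6785831 ] 0.05107835107043787
[266.4 226.4]
[264.5 194.6]
[302.1 194.8]
[299.5 226.5]
[{'rect': [172.0, 225.9, 216.0, 275.6], 'conf': 0.73}, {'rect': [193.1, 266.3, 213.0, 281.3], 'conf': 0.54}]
```

View pics/w3.png

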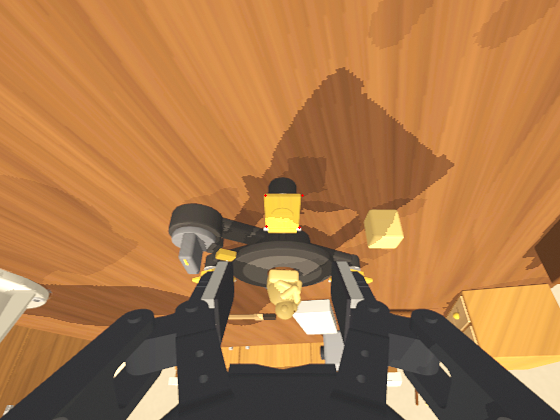

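The predicted cap corners (264–302, 194–227) land on the yellow cap and the jaws straddle it, so I'll descend along the tool axis and close.

Call:
apply_moves:
  targets:
    - {"dx": 0.032,"dy": 0,"dz": 0.06,"ax": 0,"ay": 0.002,"az": 0.001}
    - {"dx": 0.032,"dy": 0,"dz": 0.13,"ax": 0,"ay": 0.002,"az": 0.001}
    - {"dx": 0.032,"dy": 0,"dz": 0.19,"ax": 0,"ay": 0.002,"az": 0.001}
    - {"dx": 0.032,"dy": 0,"dz": 0.24,"ax": 0,"ay": 0.002,"az": 0.001}
    - {"dx": 0.032,"dy": 0,"dz": 0.27,"ax": 0,"ay": 0.002,"az": 0.001}
    - {"dx": 0.032,"dy": 0,"dz": 0.281,"ax": 0,"ay": 0.002,"az": 0.001}
    - {"dx": 0.032,"dy": 0,"dz": 0.281,"ax": 0,"ay": 0.002,"az": 0.001}
    - {"dx": 0.032,"dy": 0,"dz": 0.281,"ax": 0,"ay": 0.002,"az": 0.001}

```text
time: 13.8
ee_pos: [0.5867, 0.085, 0.0191]
tool_rot: [-179.9, 39.8, 72.4]
wrist_force: [-0.1, -0.0, 0.4]
width: 0.0515
```

Call:
apply_moves:
  targets:
    - {"dx": 0,"dy": 0,"dz": 0,"ax": 0,"ay": 0,"az": 0}
    - {"dx": 0,"dy": 0,"dz": 0,"ax": 0,"ay": 0,"az": 0}
    - {"dx": 0,"dy": 0,"dz": 0,"ax": 0,"ay": 0,"az": 0}
    - {"dx": 0,"dy": 0,"dz": 0,"ax": 0,"ay": 0,"az": 0}
  grip: 0
  force: 30

```text
time: 14.2
ee_pos: [0.5879, 0.0857, 0.0199]
tool_rot: [179.9, 39.7, 72.4]
wrist_force: [3.3, 3.4, 6.3]
width: 0.0295
```

Run:
```python
from lift import *
s=env.state();print(s['ee_pos'],s['tool_rot'],s['wrist_force'],s['moment'],pose(f0)[0])
for d in range(5,36,5): go(*pose(f0+np.radians(d)))
```

```text
[0.58786622 0.08571819 0.01991503] [179.94387817  39.72993546  72.39284734] [3.34825027 3.3844456  6.30450094] [ 0.06881983 -0.32774298  0.17766384] [0.58839449 0.08705253 0.01627039]
row [0.0076, 0.0003, -0.0015] [0.0003, 0.0263, 0.0] mm 3 deg 5
row [0.0061, 0.0003, -0.0076] [0.0003, 0.0541, 0.0] mm 4 deg 10
row [0.004, 0.0003, -0.0135] [0.0003, 0.0818, 0.0] mm 6 deg 15
row [0.0014, 0.0003, -0.0192] [0.0003, 0.1096, 0.0] mm 8 deg 20
row [-0.0016, 0.0003, -0.0247] [0.0003, 0.1374, 0.0001] mm 10 deg 25
row [-0.0051, 0.0003, -0.0299] [0.0003, 0.1652, 0.0001] mm 12 deg 30
row [-0.0091, 0.0003, -0.0348] [0.0003, 0.1929, 0.0001] mm 14 deg 35
```

```bash
cat >> lift.py <<'E'
def rel(d):
    s=env.state();Q=R.from_rotvec(a*np.radians(d))
    go(H+Q.apply(s['ee_pos']-H),Q*R.from_euler('xyz',s['tool_rot'],degrees=True))
E
python3 - <<'E'
from lift import *
for d in range(5,36,5): rel(d)
E
```

```text
row [-0.0014, 0.0, -0.0054] [0.0, 0.0278, 0.0] mm 2 deg 5
row [-0.0032, 0.0, -0.0107] [0.0, 0.0556, 0.0001] mm 4 deg 10
row [-0.0055, 0.0, -0.0158] [0.0, 0.0833, 0.0001] mm 7 deg 15
row [-0.0082, 0.0, -0.0207] [0.0, 0.1111, 0.0001] mm 9 deg 20
row [-0.0114, 0.0, -0.0254] [0.0, 0.1389, 0.0001] mm 11 deg 25
row [-0.0149, 0.0, -0.0297] [0.0, 0.1667, 0.0002] mm 13 deg 30
row [-0.0188, 0.0, -0.0337] [0.0, 0.1944, 0.0002] mm 15 deg 35
```

Call:
apply_moves:
  targets:
    - {"dx": -0.0014,"dy": 0,"dz": -0.0054,"ax": 0,"ay": 0.028,"az": 0}
    - {"dx": -0.0032,"dy": 0,"dz": -0.0107,"ax": 0,"ay": 0.0556,"az": 0}
    - {"dx": -0.0055,"dy": 0,"dz": -0.0158,"ax": 0,"ay": 0.0833,"az": 0}
    - {"dx": -0.0082,"dy": 0,"dz": -0.0207,"ax": 0,"ay": 0.111,"az": 0}
    - {"dx": -0.0114,"dy": 0,"dz": -0.0254,"ax": 0,"ay": 0.139,"az": 0}
    - {"dx": -0.0149,"dy": 0,"dz": -0.0297,"ax": 0,"ay": 0.1667,"az": 0}
    - {"dx": -0.0188,"dy": 0,"dz": -0.0337,"ax": 0,"ay": 0.1944,"az": 0}
    - {"dx": -0.0188,"dy": 0,"dz": -0.0337,"ax": 0,"ay": 0.1944,"az": 0}

```text
time: 15.0
ee_pos: [0.5888, 0.0881, 0.0359]
tool_rot: [179.9, 4.5, 72.2]
wrist_force: [1.9, 4.7, -0.5]
width: 0.0291
```

Run:
```python
from lift import *
s=env.state();print(s['moment'],s['q'])
for d in range(5,41,5): rel(d)
```

```text
[ 1.14606303 -0.2360664   0.19676469] [ 10.6723807   32.50091762 103.38894267  -5.54498748  46.31393531
  32.33311846]
row [-0.0015, 0.0, -0.0054] [0.0001, 0.0278, 0.0] mm 2 deg 5
row [-0.0035, 0.0, -0.0106] [0.0001, 0.0556, 0.0001] mm 4 deg 10
row [-0.0059, 0.0, -0.0156] [0.0002, 0.0833, 0.0001] mm 7 deg 15
row [-0.0087, 0.0001, -0.0204] [0.0003, 0.1111, 0.0002] mm 9 deg 20
row [-0.012, 0.0001, -0.0249] [0.0004, 0.1389, 0.0002] mm 11 deg 25
row [-0.0156, 0.0001, -0.0291] [0.0004, 0.1667, 0.0002] mm 13 deg 30
row [-0.0196, 0.0001, -0.033] [0.0005, 0.1944, 0.0003] mm 15 deg 35
row [-0.0239, 0.0001, -0.0365] [0.0006, 0.2222, 0.0003] mm 17 deg 40
```

Call:
apply_moves:
  targets:
    - {"dx": -0.0015,"dy": 0,"dz": -0.0054,"ax": 0,"ay": 0.0278,"az": 0}
    - {"dx": -0.0035,"dy": 0,"dz": -0.0106,"ax": 0,"ay": 0.0556,"az": 0}
    - {"dx": -0.0059,"dy": 0,"dz": -0.0156,"ax": 0,"ay": 0.0833,"az": 0}
    - {"dx": -0.0087,"dy": 0,"dz": -0.0204,"ax": 0,"ay": 0.111,"az": 0}
    - {"dx": -0.012,"dy": 0,"dz": -0.0249,"ax": 0,"ay": 0.139,"az": 0}
    - {"dx": -0.0156,"dy": 0,"dz": -0.0291,"ax": 0,"ay": 0.1667,"az": 0}
    - {"dx": -0.0196,"dy": 0,"dz": -0.033,"ax": 0,"ay": 0.1944,"az": 0}
    - {"dx": -0.0196,"dy": 0,"dz": -0.033,"ax": 0,"ay": 0.1944,"az": 0}

```text
time: 15.8
ee_pos: [0.5868, 0.0817, 0.0502]
tool_rot: [-179.9, -30.8, 72.1]
wrist_force: [0.9, 3.9, 7.5]
width: 0.0289
```

Run:
```python
from lift import *
s=env.state();print(s['moment'],s['wrist_force'],s['q'],s['width'])
a=env.get_image("side");cv2.imwrite("pics/side2.png",cv2.resize(a[150:260,225:385,::-1],None,fx=4.5,fy=4.5,interpolation=cv2.INTER_CUBIC))
a=env.get_image("wrist");cv2.imwrite("pics/w4.png",a[:,:,::-1])
```

```text
[ 0.85045721 -0.37445614  0.23708052] [0.87618132 3.91725692 7.48708135] [ -9.24742984  31.45086596 112.49029158  48.713035    42.33559953
 -30.1068584 ] 0.028904875905372086
```

View pics/w4.png

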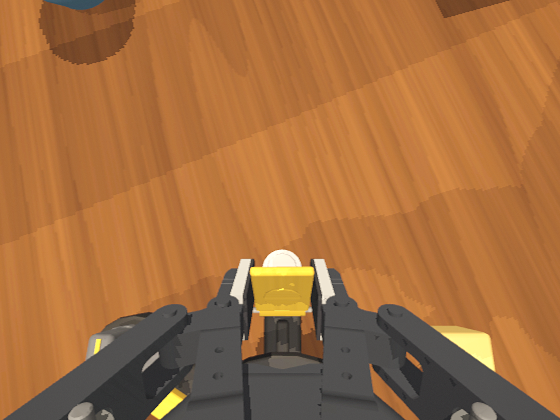

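View pics/side2.png

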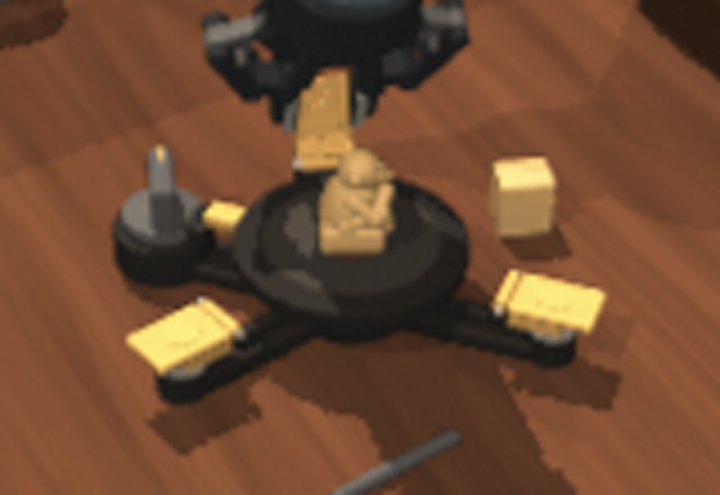

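The cap stands steeply open between the pads (wrist view: plate (250–314, 267–315), bolt head visible beyond it). The monkey, blank, key and the other two caps look untouched. I'll check the angle numerically.

Run:
```python
from lift import *
k=env.get_calibration("wrist");K,T=np.array(k["intrinsics"]),np.array(k["pose"])
for f in(.8,.95,1.1,1.25):
    ax=np.cos(f)*u+np.sin(f)*z;n=-np.sin(f)*u+np.cos(f)*z
    print(f,[proj(H+x*ax+y*a+.003*n,K,T)[0].round(0).tolist() for x,y in((.046,-.015),(.046,.015),(.004,-.015),(.004,.015))])
```

```text
0.8 [[250.0, 251.0], [312.0, 251.0], [255.0, 309.0], [308.0, 309.0]]
0.95 [[249.0, 262.0], [313.0, 262.0], [255.0, 310.0], [308.0, 310.0]]
1.1 [[248.0, 275.0], [314.0, 275.0], [255.0, 311.0], [308.0, 311.0]]
1.25 [[247.0, 290.0], [315.0, 290.0], [255.0, 313.0], [308.0, 313.0]]
```

Call:
apply_moves:
  targets:
    - {"dx": 0,"dy": 0,"dz": 0,"ax": 0,"ay": 0,"az": 0}
    - {"dx": 0,"dy": 0,"dz": 0,"ax": 0,"ay": 0,"az": 0}
    - {"dx": 0,"dy": 0,"dz": 0,"ax": 0,"ay": 0,"az": 0}
    - {"dx": 0,"dy": 0,"dz": 0,"ax": 0,"ay": 0,"az": 0}
    - {"dx": 0,"dy": 0,"dz": 0,"ax": 0,"ay": 0,"az": 0}

```text
time: 16.4
ee_pos: [0.5869, 0.082, 0.0501]
tool_rot: [-180.0, -30.6, 72.2]
wrist_force: [-1.1, -3.9, 4.7]
width: 0.0293
```

```bash
python3 -c "
from workcell import env
print(env.sign_off())"
```

```text
the job is handed in; nothing more can be done
None
```

The job is handed in at about 16.4 s of the 61 s allowed. The brake is on, bolt 1 is the loose one, and its cap is held open.

- **Brake:** I turned the knob clockwise from about 0.24 rad to about 1.1 rad, judged from its bar in the picture. It stayed there after I let go, so it clicked past the detent.
- **Finding the bolt:** I tapped all three caps.
  - Bolts 2 and 3 held at about 36 mm above the bench under 10 to 11.5 N.
  - Cap 1 sank to about 33.5 mm and stayed down. That is less than the full 4 mm drop. I put this down to the wide pads resting on a tilted cap.
- **Cap 1:** The fingers hold it across its width with 30 N at an opening of 29 mm, and the bolt head is visible. The arm's motion gives an opening of about 1.1 rad and the wrist picture 1.0 to 1.1, above the 0.85 halfway mark.
- **Rest of the bench:** In the last side picture the monkey, blank, key and the other two caps look untouched. I did not check the pot, loupe, whetstone, stick and brush again, but the arm's path did not come near them.
- **Pressing on the knob disc:** When I first gripped the knob, the fingertips pressed on its disc with about 11 N, so I raised the grip slightly before turning. During the turn the force reading reached about 28 N.

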